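# Inch the edgebander feed: set-up mode, key in, hold the key over

## Task

Put the edgebander in set-up mode and keep its feed inching: first turn the mode selector on the console to the mark with three dots, then take the key out of the glue hood's bolt lock and bring it fully home in the console's key switch; its pins are sticky, so where it binds ease it past them with small wiggles and do not force it. Turn the key a quarter turn clockwise to its stop and finish while still gripping it and holding it over against its return spring, with the selector still on three dots and everything else on the table left where it is.

Things in the scene. Friction and masses are not known exactly. Their poses are not given: they have to be found in the camera images.
- console: White steel console, 200 (x) x 300 (y) x 120 mm, fixed. Origin: centre of its underside; x to its back, away from the robot. Top panel 120 mm up, with the mode selector at (40, 80), the key switch at (40, -80) and a stop mushroom 28 mm tall at (75, 0) mm. Its sloping front bears gauges and regulator knobs: leave alone.
- selector_grip (a point): Centre of the mode selector's bar at grip height, on its upright axis, 31 mm above the panel. Black bar 47 mm long, 12 wide, 9 to 35 mm above the panel, over a skirt of radius 21 mm; the pointed end with a white line points along this point's +x. Black dots on the plate round it, one to four, mark the positions.
- selector (a joint): Selector angle, rad, growing clockwise from above: 0 at one dot, 0.785 two, 1.571 three, 2.356 four dots; stops at -0.1 and 2.456. Starts on one or two dots. Spring detents (about 0.1 N m) draw the handle in from within 0.3 rad. The pointer's direction in the console's frame is 1.178 minus this value (from x towards y).
- key: Key, upright in the hood's lock at the start. Origin: blade tip; z up to the head; x along the blade's width. Steel blade 12 (x) x 4 (y) x 32 mm, the last 4 mm tapering to 3 mm in x at the tip. Black plastic head 28 (x) x 9 (y) mm, 32 to 64 mm above the tip. 30 to 65 g. It may go in either way round.
- hood: Fixed white glue hood with its lock in front. Origin: under the centre of the aluminium lock block (50 x 50, 90 mm tall), on the table. The key stands in a keyway (14 along x, 6 along y, 26 mm deep) in its top; draw it straight up. The hood spans x 75 to 240, y -115 to 115 mm, 102 mm tall; black handle 158 mm high at (140, 0).
- switch_mouth (a point): Centre of the keyway's mouth on the key switch's face, 127 mm above the table, in a steel bezel (inner radius 10.5, outer 25 mm) standing 2 mm higher. Its axes are the console's and do not turn with the plug. At plug 0 the keyway is 15 mm along x, 5.6 mm along y, edges bevelled by 1.5 mm.
- switch_floor (a point): Floor of that keyway, 26 mm below its mouth: the blade's tip rests on it when the key is home, the head 4 mm clear of the bezel. Two sticky pins, 8 and 18 mm below the mouth, jut in from the keyway's +x end and stay where pushed. A straight push takes 15 to 25 N; leaning the key to its +x wall and back (5 to 9 N), then down from the back-leaned place, takes less.
- plug (a joint): Angle of the key switch's plug, rad, growing clockwise from above: 0 at rest, 1.571 at its stop. Locked until the key is fully home. A spring (0.02 N m at rest, 0.1 N m at the stop) turns it back when let go. The key has 0.14 rad of play in the keyway, so it must itself turn about 1.7 rad to reach the stop.
- coil: Bystander: coil of wood-coloured edging tape lying flat, ring of outer radius 55, hole radius 35, 22 mm tall. Origin: centre of its underside.
- wheel: Bystander: spare rubber pressure wheel lying flat, radius 32, 34 mm tall. Origin: centre of its underside.
- wrench: Bystander: open-ended wrench lying on the table.
- scraper: Bystander: glue scraper lying on the table behind the console.
- brush: Bystander: hand brush lying on the table left of the hood.
- offcut: Bystander: board offcut 70 x 130 x 18 mm lying behind the console.
- spray: Bystander: aluminium spray can, radius 28, 170 mm tall, standing right of the console. Origin: centre of its underside.

How it is judged:
By the outcome, as a careful person would: the job done as asked, in the order asked, and still so for the second after the job is handed in, while the arm keeps its last pose, push and grip.
It also fails if it takes over 67 s, if anything falls off the work surface, if the arm or the gripper's body presses on something with over 40 N, if the wrist force passes 120 N, or if a joint passes its speed limit or range.

## Robot

A 7-joint arm with a two-finger parallel gripper is mounted at the origin on the work surface. World frame = base frame: x ahead of the robot, y to its left, z up, the work surface at z = 0. Lengths are in m, angles in rad, forces in N, time in s.
With the tool pointing down it reaches from about 0.4 to 0.85 m from the base axis. Payload 4.4 kg.
Tool frame: the origin (TCP) lies between the finger pads; the fingertips stand 14 mm ahead of it and the grasp point (between the pads) lies 5 mm behind it; z points along the fingers, y is the line along which they close (so a half turn about z gives the same grasp; the last joint's range is limited). The gripper opens to 94 mm and grips with 3 to 60 N. Pads are 16 mm wide; open, the fingers measure 119 mm over their backs; the gripper's body (75 mm by 177 mm) begins 78 mm behind the grasp point.
Start: joints at [-1.193, 0.628, 0.038, 1.517, -0.027, 0.996, -0.02], TCP at [0.279, 0.587, 0.219] pointing down, gripper open.
Joint ranges: [-3.06, 3.06], [-0.37, 2.12], [-1.25, 1.32], [0.18, 2.47], [-1.1, 4.24], [0.23, 1.98], [-2.94, 2.94]. Speed limits (rad/s): [2.57, 2.57, 3.14, 3.14, 3.14, 3.14, 3.14].

## Interface

Orientations are given as a 3x3 rotation matrix whose columns are the frame's x, y, z axes.
In Python, from station import bot gives the robot as it stands.
- The arm moves only by the tool play_rows, never from a script. Its argument "deltas" is a list of rows, each a list of 3 entries, a list of its own where there are three numbers: the shift along the tool's x, y, z in mm, then the turn, a rotation vector about the tool's x, y, z in degrees, then the finger opening in mm, from 0 to 94. A call has 1 to 12 rows; each row shifts and turns the commanded pose from where the row before left it, along the tool's axes as they then stand; what a row does not reach is not made up. A row lasts 1/8 s, in which the tool goes at most 62.5 mm and 10.7 degrees, less where a joint would pass 70% of its speed; a pose out of reach is approached as far as the arm can. A call is refused whole if a number of a shift passes 62.5 or a number of a turn 10.7, either way. A call with a gripper value outside its range is refused whole. The fingers move at their own pace and stop on an object; "squeeze" is the grip in N (left out, the last holds). Time passes only in rows, so rows that do not move let the fingers close. It gives the time, the measured TCP pose, the force, the opening and the grip force at its end, in the units of the state.
- bot.read_state(): the state, without advancing time (a new reading comes with each control period).
- bot.snapshot(name): name is "side" or "top"; returns a dict with "image" (400x640x3 uint8, red, green, blue), "depth" (400x640 float32, m along the optical axis (not along the pixel's ray), 0 where there is no reading), "fx", "fy", "cx", "cy" (pixels), "cam_to_world" (4x4, takes a point from camera to world coordinates). Camera axes: x right, y up, looking along -z (the intrinsics and any distortion apply to the point x, -y, -z); pixel columns grow to the right and rows downward; lengths in m; the calibration is good to about 2 mm. A picture is of the moment at which its call begins.
- bot.sign_off(): hands the job in; it is judged then, once.
The state is a dict: "t": time; "joint_positions": joint angles; "joint_velocities": joint speeds; "joint_torque": joint torques, N m; "tcp_pos": TCP position; "tool_rot": TCP orientation; "force": force on the tool from outside, world axes, zero at the start; "moment": the same for the moment, N m; "gripper_width": finger opening in m; "grip_force": force on a finger pad.
Only numpy, scipy, OpenCV 4.12 (cv2) and the standard library are available. Lean on these libraries where they do the work, as an engineer would, in place of code of your own. Each camera call takes 0.05 s, during which the arm holds its last target. There are 200 camera calls.

## Working session

There is one attempt and no reset: what is moved stays moved. The work goes in short steps, Python scripts to look and compute and a tool call to move; the robot and the scene stay as the last step left them, time stands still between calls to the robot, and variables do not carry over. Pictures are saved under pics/ and viewed, at most 10 in all, crops included, and the job is handed in when it is done.

Besides the shell and the picture viewer there is one more tool, called after "Call:" in YAML: its name, and indented under it one key for each argument. play_rows: Moves the arm, as the interface text tells. Its arguments: {"type":"object","properties":{"deltas":{"type":"array"},"squeeze":{"type":"number"}},"required":["deltas"]}

```bash
mkdir -p pics; ls; cat > h.py <<'E'
import numpy as np, cv2
from station import bot
def snap(n):
    s=bot.snapshot(n); np.savez('/tmp/%s.npz'%n,**s); return s
def save(s,f,crop=None,k=1):
    im=s['image'][...,::-1]
    if crop: a,b,c,d=crop; im=im[b:d,a:c]
    cv2.imwrite('pics/'+f,cv2.resize(im,None,fx=k,fy=k,interpolation=cv2.INTER_CUBIC))
def ray(s,u,v):
    T=s['cam_to_world']; d=np.array([(u-s['cx'])/s['fx'],-(v-s['cy'])/s['fy'],-1.])
    return T[:3,3],T[:3,:3]@d
def plane(s,u,v,z):
    o,d=ray(s,u,v); return o+d*(z-o[2])/d[2]
def dep(s,u,v):
    o,d=ray(s,u,v); return o+d*s['depth'][int(v),int(u)]
E
python3 - <<'E'
from h import *
a=snap('side');b=snap('top')
save(a,'s1.png',k=1.25);save(b,'t1.png',k=1.25)
for s in(a,b):print(s['cam_to_world'].round(3),s['fx'],s['cx'],s['cy'],s.keys())
print(bot.read_state())
E
```

```text
pics
[[ 0.809  0.41  -0.42  -0.048]
 [-0.587  0.549 -0.595 -0.799]
 [-0.013  0.728  0.685  1.072]
 [ 0.     0.     0.     1.   ]] 454.470947718359 315.51903185937704 200.8580448298293 dict_keys(['image', 'depth', 'fx', 'fy', 'cx', 'cy', 'cam_to_world'])
[[-1.000e-03  9.970e-01 -8.300e-02  4.090e-01]
 [-1.000e+00 -0.000e+00  1.300e-02  1.900e-02]
 [ 1.300e-02  8.300e-02  9.960e-01  1.452e+00]
 [ 0.000e+00  0.000e+00  0.000e+00  1.000e+00]] 412.91152598924816 313.362379448254 196.26470798895153 dict_keys(['image', 'depth', 'fx', 'fy', 'cx', 'cy', 'cam_to_world'])
{'t': 0.1, 'joint_positions': array([-1.19282948,  0.62922256,  0.03844012,  1.5182058 , -0.0269773 ,
        0.99629198, -0.02003034]), 'joint_velocities': array([-0.00084154,  0.00024226, -0.0016033 , -0.00409501,  0.00077908,
       -0.00043073, -0.00158132]), 'joint_torque': array([ 3.21766747e-03, -5.50798309e+01,  1.14771400e+00, -1.87119037e+01,
       -5.21257671e-02,  1.92579848e-02,  5.53365567e-05]), 'tcp_pos': array([0.2788172 , 0.58656717, 0.218686  ]), 'tool_rot': array([[-9.03135304e-01,  4.29355542e-01, -6.64653748e-04],
       [ 4.29356056e-01,  9.03134114e-01, -1.46627648e-03],
       [-2.92824599e-05, -1.60961917e-03, -9.99998704e-01]]), 'force': array([ 0.45551578, -1.17809316, -0.10518264]), 'moment': array([0.00604459, 0.05560504, 0.00750487]), 'grip_force': 0.0, 'gripper_width': 0.09394566407663764}
```

View pics/s1.png

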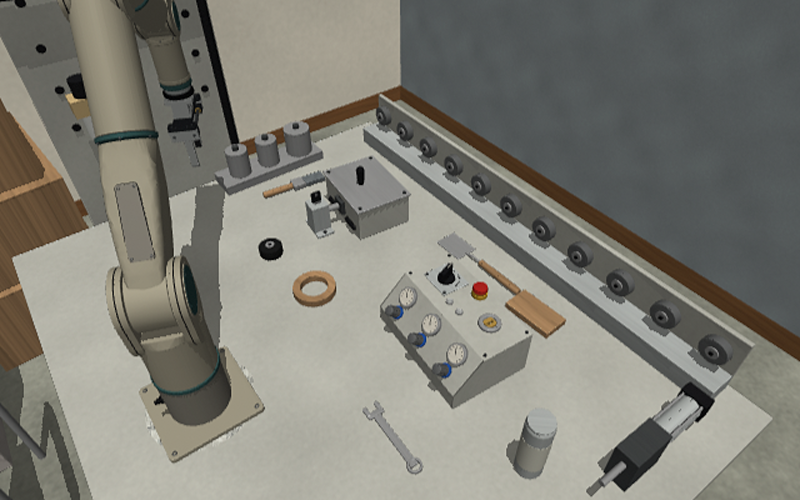

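View pics/t1.png

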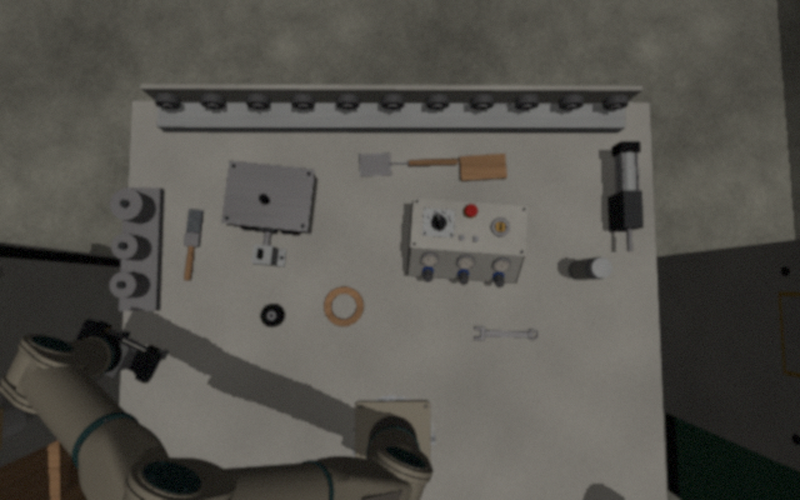

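The side view shows the console (selector near 446,272, switch 489,322, mushroom 480,290) and the hood lock with the key (316,196). In the top view they are at 438,221, 500,227, 471,211 and 262,255. I'll zoom in on both.

```bash
python3 - <<'E'
from h import *
S=dict(np.load('/tmp/side.npz'));T=dict(np.load('/tmp/top.npz'))
def c(s,x,y,w,h,k):
    im=s['image'][y:y+h,x:x+w,::-1]; im=cv2.normalize(im,None,0,255,cv2.NORM_MINMAX)
    return cv2.resize(im,(400,300),interpolation=cv2.INTER_CUBIC)
m=np.vstack([np.hstack([c(S,330,200,100,75,4),c(S,230,140,80,60,5)]),np.hstack([c(T,325,155,100,75,4),c(T,190,175,80,60,5)])])
cv2.imwrite('pics/m1.png',m)
# dark key head / hood via depth
for n,s,u,v in[('sel',S,357,217),('sw',S,391,258),('key',S,253,156),('blk',S,258,185),('sel',T,351,177),('sw',T,400,181.5),('mush',T,377,168),('key',T,209,204)]:
    print(n,dep(s,u,v).round(4))
E
```

```text
sel [ 0.571  -0.1259  0.1536]
sw [ 0.5691 -0.2738  0.1174]
key [0.4988 0.3426 0.1161]
blk [0.4885 0.3123 0.0101]
sel [ 0.5781 -0.1163  0.1576]
sw [ 0.5688 -0.2807  0.116 ]
mush [ 0.6082 -0.2005  0.1489]
key [0.4958 0.3403 0.1125]
```

View pics/m1.png

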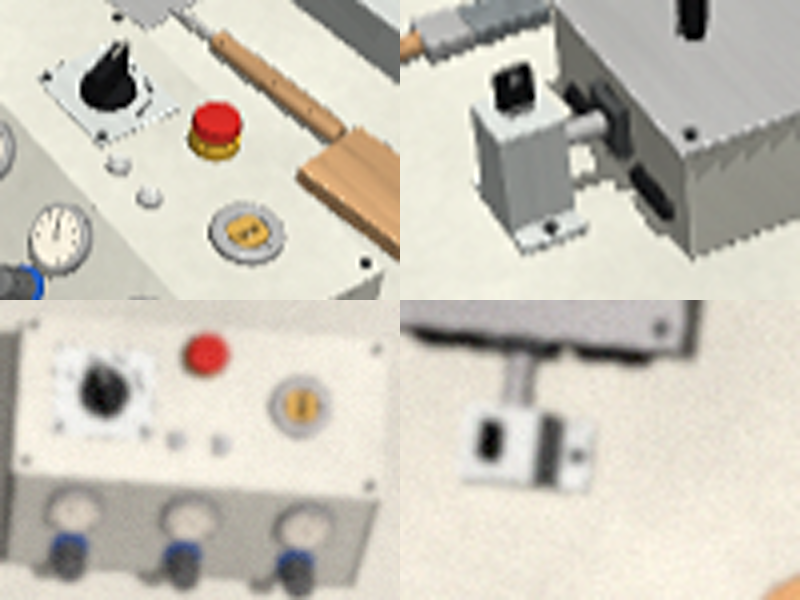

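The mosaic's left half shows the selector pointing back (bar tip near 118,45 in the side crop), the bezel with its brass plug at 247,232 (side) and 300,405 (top), and panel screws at 33,323, 27,460, 376,350 and 370,485. The right half shows the black key head on the lock block. Next I'll measure these with masks.

```bash
cat >> h.py <<'E'
def blob(s,mask,u,v,r):
    """component of mask nearest (u,v): centroid, contour rect, area"""
    m=np.zeros(mask.shape,np.uint8); u,v=int(u),int(v); m[v-r:v+r,u-r:u+r]=mask[v-r:v+r,u-r:u+r]
    n,l,st,c=cv2.connectedComponentsWithStats(m)
    i=1+np.argmin(np.hypot(*(c[1:]-[u,v]).T)-0.3*np.sqrt(st[1:,4])); ys,xs=np.where(l==i)
    return c[i],st[i],np.c_[xs,ys]
def tri(s1,p1,s2,p2):
    o,d=ray(s1,*p1);q,e=ray(s2,*p2); d/=np.linalg.norm(d);e/=np.linalg.norm(e)
    a,b=np.linalg.lstsq(np.c_[d,-e],q-o,rcond=None)[0]
    P,Q=o+a*d,q+b*e; return (P+Q)/2,Q-P
E
python3 - <<'E'
from h import *
S=dict(np.load('/tmp/side.npz'));T=dict(np.load('/tmp/top.npz'))
def hsv(s):
    return cv2.cvtColor(s['image'],cv2.COLOR_RGB2HSV).astype(int)
HS,HT=hsv(S),hsv(T)
org=lambda h:((h[...,0]>12)&(h[...,0]<30)&(h[...,1]>90)).astype(np.uint8)
red=lambda h:(((h[...,0]<8)|(h[...,0]>172))&(h[...,1]>130)).astype(np.uint8)
print('top V around key',HT[198:212,203:216,2])
print('top V at sel',HT[166:190:1,343:360,2])
r={}
for n,f,a,b in[('plug',org,(391.7,258),(400,181.2)),('mush',red,(384,231),(377,168))]:
    x=blob(S,f(HS),*a,12);y=blob(T,f(HT),*b,8); print(n,x[0],x[1][4],y[0],y[1][4],*tri(S,x[0],T,y[0]))
tv=(HT[...,2]<50).astype(np.uint8); sv=(HS[...,2]<60).astype(np.uint8)
x=blob(S,sv,253,157,10);y=blob(T,tv,208,203,9);print('key',x[0],x[1],y[0],y[1],*tri(S,x[0],T,y[0]))
# panel screws in top
sc=[(333.2,160.8),(331.7,195),(419,167.5),(417.5,201.3)]
for p in sc: print('screw',plane(T,*p,.12))
E
```

```text
top V around key [[118 113 108  99  89  90  95 105 114 117 117 117 116]
 [117 113 102  76  57  60  71  90 106 116 117 118 116]
 [117 112  96  66  30  29  47  77 103 115 118 118 118]
 [116 110  91  57  26  20  34  66  98 114 120 115 116]
 [114 105  85  51  27  15  36  69  99 115 115 120 115]
 [113 104  80  45  14  22  36  72 104 116 116 116 113]
 [112 102  75  37  23  21  39  75 104 116 118 118 115]
 [115 100  73  46  21  25  46  79 107 115 118 118 115]
 [113 108  89  66  49  44  67  95 111 116 116 119 114]
 [114 113 104  92  82  79  88 106 115 116 117 117 111]
 [114 116 113 109 106 105 108 112 117 116 115 116 110]
 [114 113 114 113 110 111 113 115 115 116 114 114 108]
 [106 107 107 105 106 104 106 106 110 107 110 110 104]
 [102 102 103 101 102 102 103 102 102  99 101 105  97]]
top V at sel [[119 121 124 122 123 121 121 123 120 121 119 118 122 117 116 118 122]
 [126 123 124 122 120 120 120 123 126 119 117 119 121 117 118 121 122]
 [129 128 125 122 112 112 117 122 124 121 112 114 118 119 120 127 125]
 [127 127 125 118 104 101 102 109 119 116 108 103 111 116 121 127 126]
 [126 129 122 1
[... 1333 characters left out ...]

 [128 125 125 120 116 120 121 117 114 117 119 123 122 122 124 126 119]]
plug [391.53225806 257.5483871 ] 62 [400.06521739 181.06521739] 46 [ 0.5679935  -0.27812004  0.12459443] [ 0.00228622 -0.00155606  0.00062598]
mush [383.77 230.45] 100 [376.31081081 168.18918919] 74 [ 0.60871556 -0.1997932   0.13729909] [ 0.00122476 -0.00083161  0.00032576]
key [252.28301887 157.41509434] [249 153   8   9  53] [207.69565217 203.        ] [206 200   4   7  23] [0.49837714 0.34624146 0.10802024] [ 0.00197895 -0.0010425  -0.0001199 ]
screw [ 0.63625292 -0.06256585  0.12      ]
screw [ 0.5242813  -0.05709307  0.12      ]
screw [ 0.61433002 -0.34285758  0.12      ]
screw [ 0.50367156 -0.33544701  0.12      ]
```

```bash
python3 - <<'E'
from h import *
S=dict(np.load('/tmp/side.npz'));T=dict(np.load('/tmp/top.npz'))
def c(s,x,y,w,h):
    im=cv2.normalize(s['image'][y:y+h,x:x+w,::-1],None,0,255,cv2.NORM_MINMAX)
    return cv2.resize(im,(400,400),interpolation=cv2.INTER_CUBIC)
cv2.imwrite('pics/m2.png',np.hstack([c(S,337,199,40,40),c(T,335,160,34,34)]))
E
```

```text
(no output)
```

View pics/m2.png

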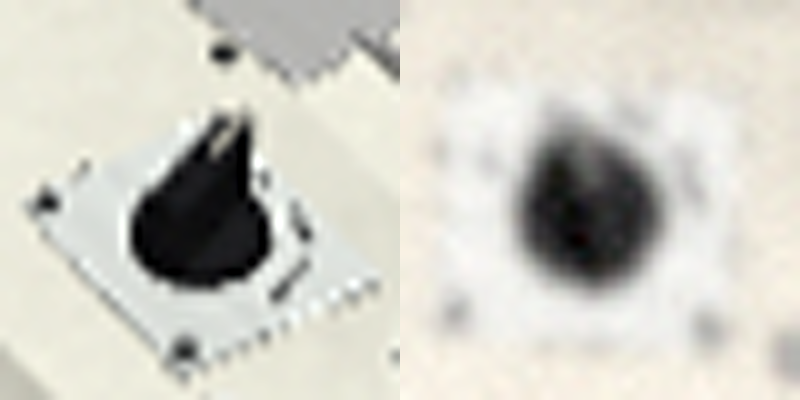

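Side crop: the white line runs from 213,155 to 235,125, which is about 18° from world x, so the selector is on two dots and has to turn 45° clockwise. The three-dot mark is at the right (300,220). Console yaw is about -4.2°, the selector is near (0.580, -0.119) and the switch near (0.568, -0.278).

Call:
play_rows:
  deltas:
    - [[-44, -39, -2], [0, 0, 0], 60]
    - [[-44, -39, -2], [0, 0, 0], 50]
    - [[-44, -39, 0], [0, 0, 0], 40]
    - [[-44, -39, 0], [0, 0, 0], 40]
    - [[-44, -39, 0], [0, 0, 0], 40]
    - [[-44, -39, 0], [0, 0, 0], 40]
    - [[-44, -39, 0], [0, 0, 0], 40]
    - [[-44, -39, 0], [0, 0, 0], 40]
    - [[-44, -39, 0], [0, 0, 0], 40]
    - [[-44, -39, 0], [0, 0, 0], 40]
    - [[-44, -39, 0], [0, 0, 0], 40]
    - [[-44, -39, 0], [0, 0, 0], 40]

```text
t: 1.6
tcp_pos: [0.5553, -0.064, 0.2232]
tool_rot: [[-0.903, 0.429, -0.0], [0.429, 0.903, 0.0], [0.001, 0.0, -1.0]]
force: [2.2, 1.3, 0.8]
gripper_width: 0.0401
grip_force: 0.0
```

```bash
cat >> h.py <<'E'
def go(p,yang,tilt=None):
    """print shift (mm, tool axes) and turn (deg) to reach TCP p with tool y at angle yang, pointing down"""
    from scipy.spatial.transform import Rotation as Ro
    s=bot.read_state(); R=s['tool_rot']; a=np.radians(yang)
    G=np.c_[[-np.sin(a),np.cos(a),0],[np.cos(a),np.sin(a),0],[0,0,-1]]
    print('t',round(s['t'],2),'tcp',s['tcp_pos'].round(4),'y',np.degrees(np.arctan2(R[1,1],R[0,1])).round(1),'F',s['force'].round(1),'M',s['moment'].round(2),'w',round(s['gripper_width'],4),'g',round(s['grip_force'],1),'j7',s['joint_positions'][6].round(2))
    print('shift',(1e3*R.T@(np.array(p)-s['tcp_pos'])).round(1),'turn',Ro.from_matrix(R.T@G).as_rotvec(degrees=True).round(1))
E
python3 -c "
from h import *
go([.580,-.119,.2],108.3)"
```

```text
t 1.6 tcp [ 0.5553 -0.064   0.2232] y 64.6 F [2.2 1.3 0.8] M [ 0.04 -0.06 -0.03] w 0.0401 g 0.0 j7 1.25
shift [-45.9 -39.1  23.2] turn [  0.   -0.  -43.7]
```

Call:
play_rows:
  deltas:
    - [[-46, -39, 0], [0, 0, 0], 40]
    - [[0, 0, 11], [0, 0, -10.7], 40]
    - [[0, 0, 11], [0, 0, -10.7], 40]
    - [[0, 0, 0], [0, 0, -10.7], 40]
    - [[0, 0, 0], [0, 0, -10.7], 40]
    - [[0, 0, 0], [0, 0, -0.9], 40]
    - [[0, 0, 0], [0, 0, 0], 40]

```text
t: 2.48
tcp_pos: [0.5796, -0.1174, 0.2013]
tool_rot: [[-0.951, -0.311, -0.0], [-0.311, 0.951, 0.0], [0.0, 0.0, -1.0]]
force: [0.0, -0.4, -0.2]
gripper_width: 0.0401
grip_force: 0.0
```

```bash
python3 -c "
from h import *
go([.580,-.119,.146],108.3)
s=snap('side');t=snap('top')
def c(s,x,y,w,h):
    im=cv2.normalize(s['image'][y:y+h,x:x+w,::-1],None,0,255,cv2.NORM_MINMAX)
    return cv2.resize(im,(400,400),interpolation=cv2.INTER_CUBIC)
cv2.imwrite('pics/m3.png',np.hstack([c(s,317,179,80,80),c(t,315,140,70,70)]))
"
```

```text
t 2.48 tcp [ 0.5796 -0.1174  0.2013] y 108.1 F [ 0.  -0.4 -0.2] M [ 0.03 -0.01 -0.02] w 0.0401 g 0.0 j7 1.96
shift [ 0.1 -1.7 55.3] turn [ 0.  -0.  -0.2]
```

View pics/m3.png

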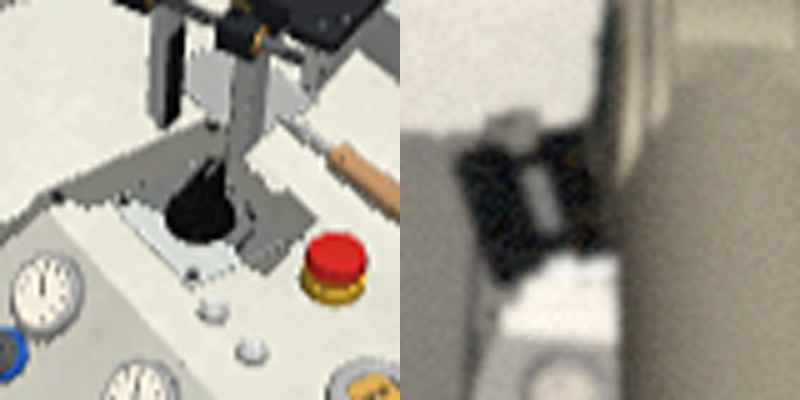

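The fingers stand either side of the selector, whose tip is at 215,165 in the side crop. Descending and gripping.

Call:
play_rows:
  deltas:
    - [[0, -1.5, 25], [0, 0, 0], 40]
    - [[0, 0, 20], [0, 0, 0], 40]
    - [[0, 0, 10], [0, 0, 0], 30]
    - [[0, 0, 0], [0, 0, 0], 20]
    - [[0, 0, 0], [0, 0, 0], 8]
    - [[0, 0, 0], [0, 0, 0], 5]
    - [[0, 0, 0], [0, 0, 0], 5]
  squeeze: 15

```text
t: 3.45
tcp_pos: [0.5808, -0.1186, 0.1472]
tool_rot: [[-0.95, -0.314, 0.001], [-0.314, 0.95, 0.0], [-0.001, -0.0, -1.0]]
force: [-0.3, 0.3, 2.8]
gripper_width: 0.0116
grip_force: 15.0
```

```bash
python3 -c "
from h import *
go([.580,-.119,.146],63.3)"
```

```text
t 3.45 tcp [ 0.5808 -0.1186  0.1472] y 108.3 F [-0.3  0.3  2.8] M [ 0.27 -0.    0.02] w 0.0116 g 15.0 j7 1.96
shift [ 0.9 -0.2  1.2] turn [ 0.   0.1 45. ]
```

Call:
play_rows:
  deltas:
    - [[0, 0, 0], [0, 0, 9], 5]
    - [[0, 0, 0], [0, 0, 9], 5]
    - [[0, 0, 0], [0, 0, 9], 5]
    - [[0, 0, 0], [0, 0, 9], 5]
    - [[0, 0, 0], [0, 0, 9], 5]
    - [[0, 0, 0], [0, 0, 0], 5]
    - [[0, 0, 0], [0, 0, 0], 5]

```text
t: 4.32
tcp_pos: [0.5808, -0.1189, 0.1472]
tool_rot: [[-0.894, 0.447, 0.001], [0.447, 0.894, -0.0], [-0.001, 0.0, -1.0]]
force: [-0.4, -0.3, 5.6]
gripper_width: 0.0118
grip_force: 15.0
```

```bash
python3 -c "
from h import *
go([.580,-.119,.146],63.3)"
```

```text
t 4.33 tcp [ 0.5808 -0.1189  0.1472] y 63.4 F [-0.4 -0.3  5.6] M [ 0.05  0.15 -0.05] w 0.0118 g 15.0 j7 1.35
shift [ 0.6 -0.5  1.2] turn [0.  0.1 0.1]
```

Call:
play_rows:
  deltas:
    - [[0, 0, 0], [0, 0, 0], 20]
    - [[0, 0, 0], [0, 0, 0], 35]
    - [[0, 0, -10], [0, 0, 0], 40]
    - [[0, 0, -45], [0, 0, 0], 40]
    - [[0, 0, -45], [0, 0, 0], 40]

```text
t: 4.95
tcp_pos: [0.5799, -0.1188, 0.2478]
tool_rot: [[-0.893, 0.45, -0.001], [0.45, 0.893, 0.0], [0.001, -0.0, -1.0]]
force: [0.6, 0.7, 0.6]
gripper_width: 0.0401
grip_force: 0.0
```

```bash
python3 - <<'E'
from h import *
im=np.load('/tmp/top.npz')
T=dict(im); go([.498,.346,.2],90)
g=cv2.cvtColor(T['image'],cv2.COLOR_RGB2GRAY); g0=T['image'].astype(int)
# hood top face by depth: height map
h,w=g.shape; uu,vv=np.meshgrid(np.arange(w),np.arange(h))
d=np.stack([(uu-T['cx'])/T['fx'],-(vv-T['cy'])/T['fy'],-np.ones((h,w))],-1)@T['cam_to_world'][:3,:3].T
P=T['cam_to_world'][:3,3]+d*T['depth'][...,None]
for n,m in [('hood',(abs(P[...,2]-.102)<.012)&(P[...,0]>.5)&(P[...,0]<.85)&(P[...,1]>.15)&(P[...,1]<.5)),('block',(abs(P[...,2]-.09)<.012)&(P[...,0]>.44)&(P[...,0]<.535)&(P[...,1]>.25)&(P[...,1]<.42))]:
    q=P[m][:,:2].astype(np.float32); r=cv2.minAreaRect(q*1000); print(n,len(q),r,np.median(P[m][:,2]))
p,st,xy=None,None,None
S=dict(np.load('/tmp/side.npz'))
# hood screws in top image (dark dots near face corners)
m=cv2.morphologyEx(g,cv2.MORPH_BLACKHAT,np.ones((7,7)))
for c in[(187,131),(250,139),(181,181),(246,187)]:
    a=m[c[1]-5:c[1]+6,c[0]-5:c[0]+6].astype(float); a[a<a.max()*.5]=0
    y,x=np.mgrid[-5:6,-5:6]; u,v=c[0]+(a*x).sum()/a.sum(),c[1]+(a*y).sum()/a.sum()
    print('screw',round(u,1),round(v,1),a.max(),plane(T,u,v,.102).round(4))
E
```

```text
t 4.95 tcp [ 0.5799 -0.1188  0.2478] y 63.3 F [0.6 0.7 0.6] M [-0.02 -0.08  0.03] w 0.0401 g 0.0 j7 1.34
shift [282.1 378.3  47.9] turn [ -0.   -0.  -26.7]
hood 3470 ((619.6064453125, 332.164306640625), (228.2246856689453, 238.57138061523438), 84.31513214111328) 0.10178389324831427
block 204 ((499.4678955078125, 343.9272155761719), (51.6778564453125, 49.897342681884766), 84.6810531616211) 0.08996927877206606
screw 186.5 132.1 41.0 [0.7352 0.4216 0.102 ]
screw 249.6 141.2 45.0 [0.7046 0.2129 0.102 ]
screw 184.2 178.7 21.0 [0.5796 0.4256 0.102 ]
screw 246.0 184.0 49.0 [0.5622 0.223  0.102 ]
```

Call:
play_rows:
  deltas:
    - [[35, 47, 0], [0, 0, 0], 40]
    - [[35, 47, 0], [0, 0, 0], 40]
    - [[35, 47, 0], [0, 0, 0], 40]
    - [[35, 47, 0], [0, 0, 0], 40]
    - [[35, 47, 0], [0, 0, 0], 40]
    - [[35, 47, 0], [0, 0, 0], 40]
    - [[35, 47, 0], [0, 0, 0], 40]
    - [[35, 47, 0], [0, 0, 0], 40]
    - [[0, 0, 20], [0, 0, -10.7], 40]
    - [[0, 0, 15], [0, 0, -10.5], 40]
    - [[0, 0, 0], [0, 0, 0], 40]

```text
t: 6.32
tcp_pos: [0.4987, 0.3425, 0.2109]
tool_rot: [[-0.995, 0.098, -0.002], [0.098, 0.995, -0.001], [0.002, -0.001, -1.0]]
force: [0.3, 0.8, 0.2]
gripper_width: 0.0399
grip_force: 0.0
```

```bash
python3 - <<'E'
from h import *
go([.499,.345,.113],84.5)
s=snap('side');t=snap('top')
def c(s,x,y,w,h):
    im=cv2.normalize(s['image'][y:y+h,x:x+w,::-1],None,0,255,cv2.NORM_MINMAX)
    return cv2.resize(im,(400,400),interpolation=cv2.INTER_CUBIC)
cv2.imwrite('pics/m4.png',np.hstack([c(s,215,110,80,80),c(t,300,140,120,120)]))
# selector check, top view, dark mask direction
print(c(s,215,110,80,80).shape)
E
```

```text
t 6.33 tcp [0.4987 0.3425 0.2109] y 84.4 F [0.3 0.8 0.2] M [-0.01  0.03  0.01] w 0.0399 g 0.0 j7 0.82
shift [-0.2  2.6 97.9] turn [-0.1 -0.1 -0.1]
(400, 400, 3)
```

View pics/m4.png

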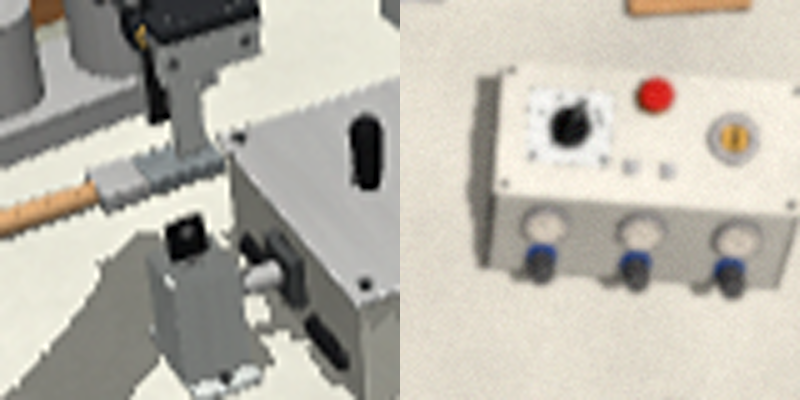

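The top view shows the selector pointer up-right (585,105), as it should be for three dots, and the side view shows the key head at 185,238 below the fingers. Descending to grip it.

Call:
play_rows:
  deltas:
    - [[0, 2.5, 30], [0, 0, 0], 40]
    - [[0, 0, 35], [0, 0, 0], 40]
    - [[0, 0, 23], [0, 0, 0], 40]
    - [[0, 0, 10], [0, 0, 0], 35]
    - [[0, 0, 0], [0, 0, 0], 20]
    - [[0, 0, 0], [0, 0, 0], 12]
    - [[0, 0, 0], [0, 0, 0], 5]
    - [[0, 0, 0], [0, 0, 0], 3]
    - [[0, 0, 0], [0, 0, 0], 3]
  squeeze: 12

```text
t: 7.55
tcp_pos: [0.5001, 0.3459, 0.1143]
tool_rot: [[-0.995, 0.096, 0.001], [0.096, 0.995, 0.001], [-0.001, 0.001, -1.0]]
force: [-0.7, -0.9, 5.0]
gripper_width: 0.0089
grip_force: 12.0
```

```bash
python3 - <<'E'
from h import *
go([.499,.345,.113],84.5)
E
```

```text
t 7.55 tcp [0.5001 0.3459 0.1143] y 84.5 F [-0.7 -0.9  5. ] M [-0.    0.05 -0.01] w 0.0089 g 12.0 j7 0.82
shift [ 1.  -1.   1.3] turn [ 0.1  0.1 -0. ]
```

Call:
play_rows:
  deltas:
    - [[0, 0, 0], [0, 0, 0], 3]
    - [[0, 0, 0], [0, 0, 0], 3]
    - [[0, 0, -8], [0, 0, 0], 3]
    - [[0, 0, -12], [0, 0, 0], 3]
    - [[0, 0, -15], [0, 0, 0], 3]
    - [[0, 0, -25], [0, 0, 0], 3]
    - [[0, 0, -40], [0, 0, 0], 3]
    - [[0, 0, -20], [0, 0, 0], 3]
  squeeze: 45

```text
t: 8.55
tcp_pos: [0.4998, 0.3462, 0.2366]
tool_rot: [[-0.995, 0.096, 0.002], [0.096, 0.995, 0.002], [-0.002, 0.002, -1.0]]
force: [-0.2, -0.1, -0.5]
gripper_width: 0.0085
grip_force: 45.0
```

```bash
python3 - <<'E'
from h import *
go([.568,-.278,.22],85.8)
E
```

```text
t 8.55 tcp [0.4998 0.3462 0.2366] y 84.5 F [-0.2 -0.1 -0.5] M [ 0.01 -0.03  0.01] w 0.0085 g 45.0 j7 0.82
shift [-127.8 -614.8   15.4] turn [ 0.1  0.1 -1.3]
```

Call:
play_rows:
  deltas:
    - [[-11, -40, 0], [0, 0, 0], 3]
    - [[-12, -57, 0], [0, 0, 0], 3]
    - [[-12, -58, 0], [0, 0, 0], 3]
    - [[-12, -58, 0], [0, 0, 0], 3]
    - [[-12, -58, 0], [0, 0, 0], 3]
    - [[-12, -58, 0], [0, 0, 0], 3]
    - [[-12, -58, 0], [0, 0, 0], 3]
    - [[-12, -58, 0], [0, 0, 0], 3]
    - [[-11, -58, 0], [0, 0, 0], 3]
    - [[-11, -58, 0], [0, 0, 0], 3]
    - [[-11, -54, 0], [0, 0, -1.3], 3]
    - [[0, 0, 0], [0, 0, 0], 3]

```text
t: 10.05
tcp_pos: [0.5661, -0.2851, 0.234]
tool_rot: [[-0.997, 0.082, -0.0], [0.082, 0.997, -0.003], [0.0, -0.003, -1.0]]
force: [0.6, 0.3, -1.0]
gripper_width: 0.0089
grip_force: 45.0
```

```bash
python3 - <<'E'
from h import *
go([.568,-.278,.182],85.8)
s=snap('side');t=snap('top')
def c(s,x,y,w,h):
    im=cv2.normalize(s['image'][y:y+h,x:x+w,::-1],None,0,255,cv2.NORM_MINMAX)
    return cv2.resize(im,(400,400),interpolation=cv2.INTER_CUBIC)
cv2.imwrite('pics/m5.png',np.hstack([c(s,360,200,70,70),c(t,365,145,70,70)]))
E
```

```text
t 10.05 tcp [ 0.5661 -0.2851  0.234 ] y 85.3 F [ 0.6  0.3 -1. ] M [0.1  0.09 0.03] w 0.0089 g 45.0 j7 1.93
shift [-1.3  7.4 52. ] turn [-0.2 -0.  -0.5]
```

View pics/m5.png

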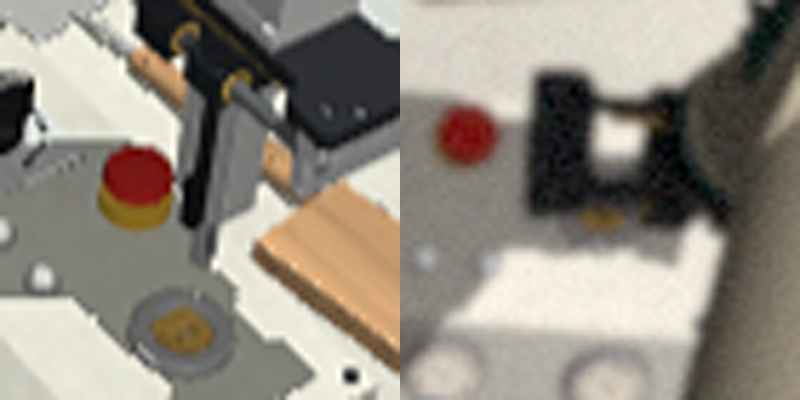

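The key is held upright between the fingers (205,235) above the bezel (183,328 in the side crop). Aligning and lowering to just above the face.

Call:
play_rows:
  deltas:
    - [[-3, 7, 10], [0, 0, -0.5], 3]
    - [[0, 0, 20], [0, 0, 0], 3]
    - [[0, 0, 18], [0, 0, 0], 3]
    - [[0, 0, 0], [0, 0, 0], 3]
    - [[0, 0, 0], [0, 0, 0], 3]

```text
t: 10.78
tcp_pos: [0.5718, -0.2709, 0.186]
tool_rot: [[-0.998, 0.063, 0.001], [0.063, 0.998, 0.0], [-0.001, 0.0, -1.0]]
force: [-0.1, -0.2, -0.1]
gripper_width: 0.0089
grip_force: 45.0
```

```bash
python3 - <<'E'
from h import *
go([.5695,-.2783,.1773],85.8)
E
```

```text
t 10.78 tcp [ 0.5718 -0.2709  0.186 ] y 86.4 F [-0.1 -0.2 -0.1] M [ 0.03 -0.01  0.02] w 0.0089 g 45.0 j7 1.92
shift [ 1.9 -7.5  8.6] turn [0.  0.  0.6]
```

Call:
play_rows:
  deltas:
    - [[2, -7.5, 0], [0, 0, 0.6], 3]
    - [[0, 0, 0], [0, 0, 0], 3]
    - [[0, 0, 0], [0, 0, 0], 3]

```text
t: 11.15
tcp_pos: [0.5687, -0.2798, 0.1858]
tool_rot: [[-0.997, 0.076, 0.0], [0.076, 0.997, -0.0], [-0.0, -0.0, -1.0]]
force: [-0.0, -0.4, -0.1]
gripper_width: 0.0086
grip_force: 45.0
```

```bash
python3 - <<'E'
from h import *
go([.5695,-.2783,.1773],85.8)
s=snap('side');t=snap('top')
def c(s,x,y,w,h):
    im=cv2.normalize(s['image'][y:y+h,x:x+w,::-1],None,0,255,cv2.NORM_MINMAX)
    return cv2.resize(im,(500,500),interpolation=cv2.INTER_CUBIC)
cv2.imwrite('pics/m6.png',c(s,370,230,40,40))
E
```

```text
t 11.15 tcp [ 0.5687 -0.2798  0.1858] y 85.6 F [-0.  -0.4 -0.1] M [ 0.01 -0.03 -0.02] w 0.0086 g 45.0 j7 1.93
shift [-0.7  1.5  8.5] turn [-0.   0.  -0.2]
```

View pics/m6.png

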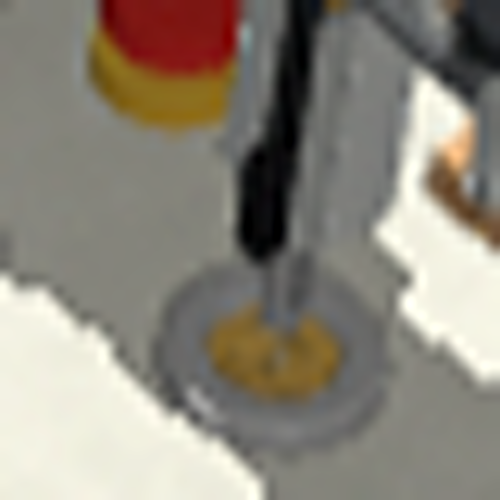

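The key tip (285,325) is just above the mouth (275,350), about 1–2 mm off, matching the computed correction. I'll correct and enter the first 5 mm.

Call:
play_rows:
  deltas:
    - [[-0.5, 1.5, 3], [0, 0, -0.2], 3]
    - [[0, 0, 3], [0, 0, 0], 3]
    - [[0, 0, 2], [0, 0, 0], 3]
    - [[0, 0, 2], [0, 0, 0], 3]
    - [[0, 0, 2], [0, 0, 0], 3]
    - [[0, 0, 1], [0, 0, 0], 3]
    - [[0, 0, 0], [0, 0, 0], 3]

```text
t: 12.12
tcp_pos: [0.5693, -0.2781, 0.1724]
tool_rot: [[-0.997, 0.072, -0.0], [0.072, 0.997, 0.0], [0.0, 0.0, -1.0]]
force: [-0.2, -0.9, -1.7]
gripper_width: 0.0085
grip_force: 45.0
```

```bash
python3 - <<'E'
from h import *
go([.5695,-.2783,.1773],85.8)
E
```

```text
t 12.12 tcp [ 0.5693 -0.2781  0.1724] y 85.9 F [-0.2 -0.9 -1.7] M [0.08 0.03 0.01] w 0.0085 g 45.0 j7 1.93
shift [-0.3 -0.2 -4.9] turn [ 0.  -0.   0.1]
```

Call:
play_rows:
  deltas:
    - [[0, 0, 1], [0, 0, 0], 3]
    - [[0, 0, 1], [0, 0, 0], 3]
    - [[0, 0, 1], [0, 0, 0], 3]
    - [[0, 0, 0], [0, 0, 0], 3]

```text
t: 12.62
tcp_pos: [0.5695, -0.2781, 0.17]
tool_rot: [[-0.997, 0.072, 0.001], [0.072, 0.997, -0.0], [-0.001, -0.0, -1.0]]
force: [-0.8, -0.1, 4.9]
gripper_width: 0.0085
grip_force: 45.0
```

Call:
play_rows:
  deltas:
    - [[0, 0, 1], [0, 0, 0], 3]
    - [[0, 0, 1], [0, 0, 0], 3]
    - [[0, 0, 0], [0, 0, 0], 3]

```text
t: 13.0
tcp_pos: [0.5699, -0.2783, 0.1694]
tool_rot: [[-0.997, 0.072, 0.002], [0.072, 0.997, -0.001], [-0.002, -0.0, -1.0]]
force: [-2.3, 1.0, 12.1]
gripper_width: 0.0087
grip_force: 45.0
```

It binds at the first pin, 8 mm down. I'll ease off, lean to +x and back, then press.

Call:
play_rows:
  deltas:
    - [[0, 0, -2], [0, 0, 0], 3]
    - [[-1.5, 0, 0], [0, 0, 0], 3]
    - [[-1.5, 0, 0], [0, 0, 0], 3]
    - [[0, 0, 0], [0, 0, 0], 3]

```text
t: 13.5
tcp_pos: [0.5707, -0.2783, 0.1698]
tool_rot: [[-0.997, 0.072, -0.003], [0.072, 0.997, 0.001], [0.003, 0.0, -1.0]]
force: [-5.4, 1.2, 9.0]
gripper_width: 0.009
grip_force: 45.0
```

Call:
play_rows:
  deltas:
    - [[2, 0, 0], [0, 0, 0], 3]
    - [[2, 0, 0], [0, 0, 0], 3]
    - [[0, 0, 0], [0, 0, 0], 3]

```text
t: 13.88
tcp_pos: [0.5679, -0.2779, 0.1688]
tool_rot: [[-0.997, 0.072, -0.001], [0.072, 0.997, 0.0], [0.001, 0.0, -1.0]]
force: [0.0, -0.6, -0.7]
gripper_width: 0.0087
grip_force: 45.0
```

Call:
play_rows:
  deltas:
    - [[0, 0, 1], [0, 0, 0], 3]
    - [[0, 0, 1], [0, 0, 0], 3]
    - [[0, 0, 1], [0, 0, 0], 3]
    - [[0, 0, 0], [0, 0, 0], 3]

```text
t: 14.38
tcp_pos: [0.5685, -0.278, 0.1678]
tool_rot: [[-0.997, 0.072, 0.001], [0.072, 0.997, -0.0], [-0.001, -0.0, -1.0]]
force: [-2.9, 0.4, 10.9]
gripper_width: 0.0087
grip_force: 45.0
```

Call:
play_rows:
  deltas:
    - [[0, 0, -1.5], [0, 0, 0], 3]
    - [[-2, 0, 0], [0, 0, 0], 3]
    - [[-2, 0, 0], [0, 0, 0], 3]
    - [[0, 0, 0], [0, 0, 0], 3]
    - [[2.5, 0, 0], [0, 0, 0], 3]
    - [[2.5, 0, 0], [0, 0, 0], 3]
    - [[0, 0, 0], [0, 0, 0], 3]

```text
t: 15.25
tcp_pos: [0.5673, -0.2779, 0.1675]
tool_rot: [[-0.997, 0.072, -0.0], [0.072, 0.997, 0.0], [0.0, 0.0, -1.0]]
force: [-0.1, -0.1, -0.8]
gripper_width: 0.0086
grip_force: 45.0
```

Call:
play_rows:
  deltas:
    - [[0, 0, 1], [0, 0, 0], 3]
    - [[0, 0, 1], [0, 0, 0], 3]
    - [[0, 0, 1], [0, 0, 0], 3]
    - [[0, 0, 0], [0, 0, 0], 3]

```text
t: 15.75
tcp_pos: [0.5674, -0.2779, 0.1648]
tool_rot: [[-0.997, 0.072, 0.0], [0.072, 0.997, -0.0], [-0.0, -0.0, -1.0]]
force: [1.0, 0.9, -0.4]
gripper_width: 0.0086
grip_force: 45.0
```

Past the first pin with no force. Down to the second, about 5 mm further.

Call:
play_rows:
  deltas:
    - [[0, 0, 1.5], [0, 0, 0], 3]
    - [[0, 0, 1.5], [0, 0, 0], 3]
    - [[0, 0, 1], [0, 0, 0], 3]
    - [[0, 0, 1], [0, 0, 0], 3]
    - [[0, 0, 0], [0, 0, 0], 3]

```text
t: 16.38
tcp_pos: [0.5675, -0.278, 0.1599]
tool_rot: [[-0.997, 0.072, 0.0], [0.072, 0.997, -0.0], [-0.0, -0.0, -1.0]]
force: [1.5, -1.2, 0.3]
gripper_width: 0.0083
grip_force: 45.0
```

Call:
play_rows:
  deltas:
    - [[0, 0, 1], [0, 0, 0], 3]
    - [[0, 0, 1], [0, 0, 0], 3]
    - [[0, 0, 0], [0, 0, 0], 3]

```text
t: 16.75
tcp_pos: [0.5675, -0.278, 0.1584]
tool_rot: [[-0.997, 0.072, 0.001], [0.072, 0.997, -0.0], [-0.001, -0.0, -1.0]]
force: [1.2, 0.6, 3.7]
gripper_width: 0.0086
grip_force: 45.0
```

Second pin contact. Same wiggle.

Call:
play_rows:
  deltas:
    - [[0, 0, -0.5], [0, 0, 0], 3]
    - [[-2, 0, 0], [0, 0, 0], 3]
    - [[-2.5, 0, 0], [0, 0, 0], 3]
    - [[0, 0, 0], [0, 0, 0], 3]

```text
t: 17.25
tcp_pos: [0.5688, -0.2782, 0.1581]
tool_rot: [[-0.997, 0.073, -0.006], [0.073, 0.997, 0.001], [0.006, 0.001, -1.0]]
force: [-5.3, 0.3, 7.5]
gripper_width: 0.0085
grip_force: 45.0
```

Call:
play_rows:
  deltas:
    - [[2.5, 0, 0], [0, 0, 0], 3]
    - [[2, 0, 0], [0, 0, 0], 3]
    - [[0, 0, 0], [0, 0, 0], 3]
    - [[0, 0, 1], [0, 0, 0], 3]
    - [[0, 0, 1], [0, 0, 0], 3]
    - [[0, 0, 0], [0, 0, 0], 3]

```text
t: 18.0
tcp_pos: [0.5678, -0.2781, 0.1576]
tool_rot: [[-0.997, 0.072, 0.001], [0.072, 0.997, -0.0], [-0.001, -0.0, -1.0]]
force: [-1.0, -0.4, 7.7]
gripper_width: 0.0088
grip_force: 45.0
```

Call:
play_rows:
  deltas:
    - [[0, 0, -1.5], [0, 0, 0], 3]
    - [[-3, 0, 0], [0, 0, 0], 3]
    - [[-3, 0, 0], [0, 0, 0], 3]
    - [[0, 0, 0], [0, 0, 0], 3]

```text
t: 18.5
tcp_pos: [0.5704, -0.2782, 0.1576]
tool_rot: [[-0.997, 0.073, -0.006], [0.073, 0.997, 0.001], [0.006, 0.001, -1.0]]
force: [-6.3, 0.7, 6.4]
gripper_width: 0.0086
grip_force: 45.0
```

Call:
play_rows:
  deltas:
    - [[3, 0, 0], [0, 0, 0], 3]
    - [[3.3, 0, 0], [0, 0, 0], 3]
    - [[0, 0, 0], [0, 0, 0], 3]
    - [[0, 0, 1], [0, 0, 0], 3]
    - [[0, 0, 1], [0, 0, 0], 3]
    - [[0, 0, 1], [0, 0, 0], 3]
    - [[0, 0, 0], [0, 0, 0], 3]

```text
t: 19.38
tcp_pos: [0.5676, -0.278, 0.1551]
tool_rot: [[-0.997, 0.072, 0.001], [0.072, 0.997, -0.0], [-0.001, -0.0, -1.0]]
force: [1.9, 0.7, 0.6]
gripper_width: 0.0084
grip_force: 45.0
```

Past the second pin. Down to the floor.

Call:
play_rows:
  deltas:
    - [[0, 0, 1.5], [0, 0, 0], 3]
    - [[0, 0, 1], [0, 0, 0], 3]
    - [[0, 0, 1], [0, 0, 0], 3]
    - [[0, 0, 1], [0, 0, 0], 3]
    - [[0, 0, 0], [0, 0, 0], 3]

```text
t: 20.0
tcp_pos: [0.5677, -0.2781, 0.1513]
tool_rot: [[-0.997, 0.072, 0.002], [0.072, 0.997, -0.0], [-0.002, -0.0, -1.0]]
force: [2.5, 0.4, 5.9]
gripper_width: 0.0086
grip_force: 45.0
```

Call:
play_rows:
  deltas:
    - [[0, 0, 1], [0, 0, 0], 3]
    - [[0, 0, 0], [0, 0, 0], 3]

```text
t: 20.25
tcp_pos: [0.5678, -0.2781, 0.151]
tool_rot: [[-0.997, 0.072, 0.002], [0.072, 0.997, -0.001], [-0.002, -0.001, -1.0]]
force: [0.6, 0.6, 10.5]
gripper_width: 0.0086
grip_force: 45.0
```

Home at TCP z 0.151, exactly as predicted from the floor height. I'll centre it 1 mm and turn clockwise in steps.

Call:
play_rows:
  deltas:
    - [[-1, 0, -0.5], [0, 0, 0], 3]
    - [[0, 0, 0], [0, 0, 8], 3]
    - [[0, 0, 0], [0, 0, 8], 3]
    - [[0, 0, 0], [0, 0, 8], 3]
    - [[0, 0, 0], [0, 0, 8], 3]
    - [[0, 0, 0], [0, 0, 0], 3]
  squeeze: 55

```text
t: 21.0
tcp_pos: [0.568, -0.278, 0.1511]
tool_rot: [[-0.807, 0.591, 0.0], [0.591, 0.807, -0.0], [-0.0, -0.0, -1.0]]
force: [1.2, 0.0, 10.5]
gripper_width: 0.0088
grip_force: 55.0
```

```bash
python3 - <<'E'
from h import *
go([.5687,-.278,.151],85.8-97.4)
E
```

```text
t 21.0 tcp [ 0.568  -0.278   0.1511] y 53.8 F [ 1.2  0.  10.5] M [ 0.18 -0.2  -0.01] w 0.0088 g 55.0 j7 1.49
shift [-0.6  0.4  0.1] turn [ 0.   0.  65.4]
```

Call:
play_rows:
  deltas:
    - [[0, 0, 0], [0, 0, 8], 3]
    - [[0, 0, 0], [0, 0, 8], 3]
    - [[0, 0, 0], [0, 0, 8], 3]
    - [[0, 0, 0], [0, 0, 8], 3]
    - [[0, 0, 0], [0, 0, 8], 3]
    - [[0, 0, 0], [0, 0, 8], 3]
    - [[0, 0, 0], [0, 0, 8], 3]
    - [[0, 0, 0], [0, 0, 0], 3]

```text
t: 22.0
tcp_pos: [0.5682, -0.2778, 0.1511]
tool_rot: [[0.038, 0.999, 0.001], [0.999, -0.038, 0.0], [0.0, 0.001, -1.0]]
force: [1.4, 1.4, 9.5]
gripper_width: 0.0086
grip_force: 55.0
```

```bash
python3 - <<'E'
from h import *
go([.5687,-.278,.151],85.8-97.4)
E
```

```text
t 22.0 tcp [ 0.5682 -0.2778  0.1511] y -2.2 F [1.4 1.4 9.5] M [ 0.28 -0.3   0.03] w 0.0086 g 55.0 j7 0.73
shift [-0.2  0.5  0.1] turn [ 0.  -0.   9.4]
```

Call:
play_rows:
  deltas:
    - [[0, 0, 0], [0, 0, 5], 3]
    - [[0, 0, 0], [0, 0, 4], 3]
    - [[0, 0, 0], [0, 0, 0], 3]

```text
t: 22.38
tcp_pos: [0.5683, -0.2778, 0.1511]
tool_rot: [[0.194, 0.981, 0.001], [0.981, -0.194, 0.001], [0.001, 0.001, -1.0]]
force: [1.4, 0.9, 9.6]
gripper_width: 0.0086
grip_force: 55.0
```

```bash
python3 - <<'E'
from h import *
go([.5687,-.278,.151],85.8-97.4)
E
```

```text
t 22.38 tcp [ 0.5683 -0.2778  0.1511] y -11.2 F [1.4 0.9 9.6] M [ 0.24 -0.33  0.05] w 0.0086 g 55.0 j7 0.6
shift [-0.2  0.4  0.1] turn [ 0.1 -0.   0.4]
```

Call:
play_rows:
  deltas:
    - [[0, 0, 0], [0, 0, 3], 3]
    - [[0, 0, 0], [0, 0, 0], 3]

```text
t: 22.62
tcp_pos: [0.5683, -0.2778, 0.1511]
tool_rot: [[0.245, 0.97, 0.001], [0.97, -0.245, 0.001], [0.001, 0.001, -1.0]]
force: [1.5, 1.4, 8.5]
gripper_width: 0.0092
grip_force: 55.0
```

```bash
python3 - <<'E'
from h import *
go([.5687,-.278,.151],85.8-97.4)
E
```

```text
t 22.62 tcp [ 0.5683 -0.2778  0.1511] y -14.2 F [1.5 1.4 8.5] M [ 0.26 -0.37  0.1 ] w 0.0092 g 55.0 j7 0.56
shift [-0.1  0.4  0.1] turn [ 0.1 -0.  -2.6]
```

Call:
play_rows:
  deltas:
    - [[0, 0, 0], [0, 0, 2], 3]
    - [[0, 0, 0], [0, 0, 0], 3]
    - [[0, 0, 0], [0, 0, 0], 3]

```text
t: 23.0
tcp_pos: [0.5683, -0.2778, 0.1511]
tool_rot: [[0.278, 0.961, 0.001], [0.961, -0.278, 0.001], [0.001, 0.001, -1.0]]
force: [1.3, 2.2, 8.9]
gripper_width: 0.0085
grip_force: 55.0
```

```bash
python3 - <<'E'
from h import *
for i in range(3): go([.5687,-.278,.151],85.8-97.4); snap('side')
E
```

```text
t 23.0 tcp [ 0.5683 -0.2778  0.1511] y -16.1 F [1.3 2.2 8.9] M [ 0.22 -0.37  0.14] w 0.0085 g 55.0 j7 0.53
shift [-0.1  0.4  0.1] turn [ 0.  -0.1 -4.5]
t 23.05 tcp [ 0.5683 -0.2778  0.1511] y -16.1 F [1.8 1.2 9. ] M [ 0.16 -0.37  0.18] w 0.0086 g 55.0 j7 0.53
shift [-0.1  0.4  0.1] turn [ 0.  -0.1 -4.5]
t 23.1 tcp [ 0.5683 -0.2778  0.1511] y -16.1 F [1.5 1.5 8.1] M [ 0.19 -0.36  0.18] w 0.009 g 55.0 j7 0.53
shift [-0.1  0.4  0.1] turn [ 0.  -0.1 -4.5]
```

Call:
play_rows:
  deltas:
    - [[0, 0, 0], [0, 0, 2], 3]
    - [[0, 0, 0], [0, 0, 0], 3]
    - [[0, 0, 0], [0, 0, 0], 3]

```text
t: 23.52
tcp_pos: [0.5683, -0.2778, 0.1511]
tool_rot: [[0.31, 0.951, 0.001], [0.951, -0.31, 0.001], [0.001, 0.001, -1.0]]
force: [1.1, -0.0, 8.4]
gripper_width: 0.0085
grip_force: 55.0
```

```bash
python3 - <<'E'
from h import *
for i in range(3): go([.5687,-.278,.151],85.8-97.4); s=snap('side')
t=snap('top')
def c(s,x,y,w,h):
    im=cv2.normalize(s['image'][y:y+h,x:x+w,::-1],None,0,255,cv2.NORM_MINMAX)
    return cv2.resize(im,(400,400),interpolation=cv2.INTER_CUBIC)
cv2.imwrite('pics/m7.png',np.hstack([c(s,330,195,80,80),c(t,330,150,80,80)]))
E
```

```text
t 23.52 tcp [ 0.5683 -0.2778  0.1511] y -18.1 F [ 1.1 -0.   8.4] M [ 0.21 -0.34  0.32] w 0.0085 g 55.0 j7 0.51
shift [-0.1  0.4  0.1] turn [ 0.  -0.  -6.5]
t 23.57 tcp [ 0.5683 -0.2777  0.1511] y -18.1 F [1.4 0.7 9.4] M [ 0.21 -0.36  0.25] w 0.0087 g 55.0 j7 0.51
shift [-0.1  0.5  0.1] turn [ 0.  -0.  -6.5]
t 23.62 tcp [ 0.5683 -0.2777  0.1511] y -18.1 F [2.6 1.7 9.1] M [ 0.2  -0.36  0.34] w 0.0084 g 55.0 j7 0.51
shift [-0.1  0.4  0.1] turn [ 0.  -0.  -6.5]
```

View pics/m7.png

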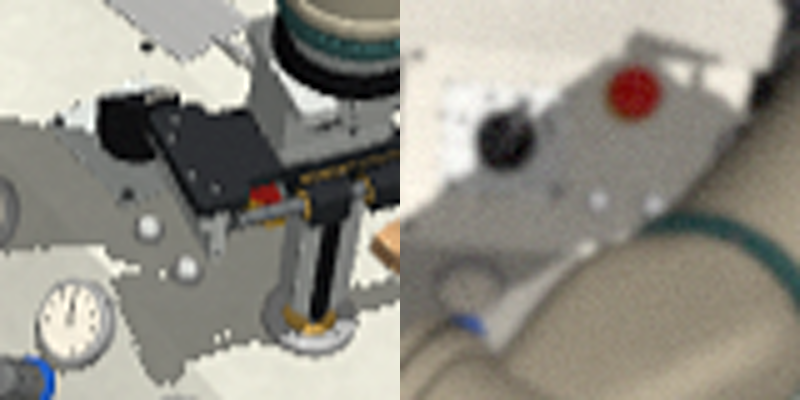

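The selector still points to three dots (520,110 in the top crop) and the key stands home in the bezel (310,330 in the side crop). The moment has risen to about 0.3 N m, well above the 0.1 N m spring, so the plug is against its stop. Handing in.

```bash
python3 -c "
from station import bot
print(bot.sign_off())"
```

```text
the job is handed in; nothing more can be done
None
```

I handed the job in at about 24 s: the selector is on three dots, and the key is fully home in the console switch, turned clockwise to its stop and still gripped there against the spring; no verdict came back.

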